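# Prop the sprung catch and take out the tube punch

## Robot

A 6-joint arm with a two-finger parallel gripper is mounted at the origin on the work surface; the furniture and walls round the work are solid. World frame = base frame: x ahead of the robot, y to its left, z up, the work surface at z = 0. Lengths are in m, angles in degrees, forces in N, time in s.
With the tool pointing down it reaches from about 0.4 to 0.825 m from the base axis. Payload 7 kg.
Tool frame: the origin (TCP) lies between the finger pads; the fingertips stand 19 mm ahead of it and the grasp point (between the pads) is the TCP (r.finger_overhang is the distance from the TCP to the fingertips, in m); z points along the fingers, y is the direction in which the jaws open and shut (so a half turn about z gives the same grasp; the last joint's range is limited). The gripper opens to 88 mm and grips with 3 to 60 N. Pads are 19 mm wide; open, the fingers measure 130 mm over their backs; the gripper's body (78 mm by 193 mm) begins 47 mm behind the grasp point.
Start: joints at [89.101, 20.546, 0.682, 0, -70.136, -16.507], TCP at [0.202, 0.644, 0.246] pointing down, gripper open.
Joint ranges: [-176.03, 176.03], [-82.01, 121.73], [-58.28, 71.71], [-173.87, 95.51], [-174.79, -0.11], [-173.66, 173.66]. Speed limits (degrees/s): [136.94, 136.94, 172.46, 180, 180, 180].

## Interface

Orientations are given as [roll, pitch, yaw] about the fixed x, y, z axes, in that order (R = Rz(yaw) Ry(pitch) Rx(roll)).
In Python, from plant import r, optics gives the robot as it stands. The module is installed in compiled form; this text tells all that it offers.
- The arm moves only by the tool step_arm, never from a script. Its argument "increments" is a list of rows, each an object of numbers: "tx", "ty", "tz": the shift along the world's x, y, z in mm; "ax", "ay", "az": the turn, a rotation vector about the world's x, y, z in degrees; "claw": the gripper command: -1 is shut, 1 is fully open, values between are in proportion. In form: [{"tx": .., "ty": .., "tz": .., "ax": .., "ay": .., "az": .., "claw": ..}, ...]. A call has 1 to 12 rows; each row shifts and turns the commanded pose from where the row before left it; what a row does not reach is not made up. A row lasts 1/10 s, in which the tool goes at most 50 mm and 8.59 degrees, less where a joint would pass 70% of its speed; a pose out of reach is approached as far as the arm can. A call with a gripper value outside its range is refused whole. The fingers move at their own pace and stop on an object; "newtons" is the grip in N (left out, the last holds). Time passes only in rows, so rows that do not move let the fingers close. It gives the time, the measured TCP pose, the force and the opening at its end, in the units of the state.
- r.get_state(): the state, without advancing time (a new reading comes with each control period).
- optics.capture(name): name is "side" or "top"; returns a dict with "image" (400x640x3 uint8, blue, green, red), "depth" (400x640 float32, m along the optical axis (not along the pixel's ray), 0 where there is no reading), "fx", "fy", "cx", "cy" (pixels), "distortion" ([k1, k2, p1, p2, k3] as OpenCV has them; the pictures are not rectified), "R" (3x3) and "t" (3): a world point X has camera coordinates R X + t. Camera axes: x right, y down, z forward; pixel columns grow to the right and rows downward; lengths in m; the calibration is good to about 2 mm. A picture is of the moment at which its call begins.
- r.close_job(): hands the job in, once; it reports no verdict.
The state is a dict: "time_s": time; "joints": joint angles; "qd": joint speeds; "joint_torque": joint torques, N m; "tcp_pos": TCP position; "eef_rot": TCP orientation; "contact_force": force on the tool from outside, world axes, zero at the start; "moment": the same for the moment, N m; "gripper_width": finger opening in m.
Only numpy, scipy, OpenCV 4.12 (cv2) and the standard library are available. Lean on these libraries where they do the work, as an engineer would, in place of code of your own. Each camera call takes 0.05 s, during which the arm holds its last target. There are 200 camera calls.

## Task

Push the thick tapered wooden peg (not the slim one) down into the slot behind the sprung catch of the fixture, so that it wedges the catch open, and let go of it. Then lift the freed tube punch out of its cradle and lay it flat on the middle of the square steel bench block, leaving the peg in the slot with the catch propped open.

Things in the scene. Friction and masses are not known exactly. Their poses are not given: they have to be found in the camera images.
- fixture: Fixed steel and aluminium fixture, base plate 80 x 242 x 8 mm, place and yaw vary, nothing on it higher than 66 mm. Origin: on the bench under the middle of the punch cradle. +y runs from the cradle to the sprung catch, x across, z up. A peg slot lies between a fixed aluminium post (its slot face at y = 100 mm, 62 mm high) and the catch's pusher bar (face at y = 124 mm when shut, 66 mm high).
- slot (a point): Point over which to push the peg straight down: fixture x = 0, y = 119 mm, on the slot's floor 8 mm above the bench; axes as the fixture's. The slot is open at the top; the post's lip and the pusher bar's top slope outwards, and the bar yields to +y by itself as the peg comes down. Side rails of the catch, 22 mm high, stand 30 mm away at +x and -x.
- catch (a joint): Travel of the sprung catch in m along the fixture's +y. 0 = shut: its steel nose (52 mm above the bench, 20 mm wide) overlaps the punch's end by 7 mm and keeps it down. About 0.012 = held open by the thick peg fully home; 0.022 = stop. A spring of 2 to 5 N pushes it shut.
- peg_mid (a point): Half-way up the axis of the loose thick wooden peg: round, 36 mm in diameter, 120 mm tall, 0.08 kg, upright on the bench, its lowest 24 mm tapering to an 18 mm foot. z: its axis. Grip it 20 to 40 mm above this point, so that fingers stay above the fixture. Pushing it home (foot on the slot's floor) takes up to 20 N; friction then holds it. The 22 mm slim peg is too thin.
- punch_mid (a point): Centre, half-way up, of the loose dark steel tube punch, 18 x 18 x 104 mm, 0.08 kg, lying level along its own y in the cradle, 33 mm above the bench there (base plate below: 8 mm high). Two saddles carry it, 30 to 42 mm either side of its middle; the middle is free for fingers closing across its x. It lifts straight up once the catch is open.
- block_top (a point): Centre of the top face of the fixed square steel bench block, 89 x 89 x 23 mm; this point is 23 mm above the bench, z up, x and y along its sides.

How it is judged:
By the outcome, as a careful person would: the job done as asked, in the order asked, and still so for the second after the job is handed in, with the robot touching nothing.
It also fails if it takes over 58 s, if anything falls off the work surface, if the arm or the gripper's body presses on something with over 40 N, if the wrist force passes 120 N, or if a joint passes its speed limit or range.

## Working session

There is one attempt and no reset: what is moved stays moved. The work goes in short steps, Python scripts to look and compute and a tool call to move; the robot and the scene stay as the last step left them, time stands still between calls to the robot, and variables do not carry over. Pictures are saved under pics/ and viewed, about 8 in all and at most 12, crops included, and the job is handed in when it is done.

Besides the shell and the picture viewer there is one more tool, called after "Emit:" as name([rows], argument=value, ...), one row to a line, values as JSON. step_arm: Moves the arm, as the interface text tells. Its arguments: {"type":"object","properties":{"increments":{"type":"array","items":{"type":"object","properties":{"tx":{"type":"number"},"ty":{"type":"number"},"tz":{"type":"number"},"ax":{"type":"number"},"ay":{"type":"number"},"az":{"type":"number"},"claw":{"type":"number"}}}},"newtons":{"type":"number"}},"required":["increments"]}

```bash
mkdir -p pics; cat > h.py <<'E'
import numpy as np, cv2
from plant import r, optics
def cap(n,f=None):
    c=optics.capture(n)
    np.savez(f'{n}.npz',**{k:np.array(v) for k,v in c.items()})
    if f: cv2.imwrite(f'pics/{f}.png',c['image'])
    return c
def load(n): return dict(np.load(f'{n}.npz'))
def K(c): return np.array([[c['fx'],0,c['cx']],[0,c['fy'],c['cy']],[0,0,1.]])
def ray(c,u,v):
    p=cv2.undistortPoints(np.array([[[u,v]]],float),K(c),np.array(c['distortion'],float))[0,0]
    return np.array([p[0],p[1],1.])
def at_z(c,u,v,z):
    R=np.array(c['R']);t=np.array(c['t']);o=-R.T@t;d=R.T@ray(c,u,v)
    return o+d*(z-o[2])/d[2]
def at_d(c,u,v):
    R=np.array(c['R']);t=np.array(c['t']);z=float(c['depth'][int(round(v)),int(round(u))])
    return R.T@(ray(c,u,v)*z-t)
def proj(c,X):
    R=np.array(c['R']);return cv2.projectPoints(np.array(X,float).reshape(-1,1,3),cv2.Rodrigues(R)[0],np.array(c['t'],float),K(c),np.array(c['distortion'],float))[0][:,0]
E
python3 - <<'E'
from h import *
for n in('top','side'):
    c=cap(n,n+'0'); print(n,-np.array(c['R']).T@c['t'],c['fx'])
print(r.get_state())
E
```

```text
top [ 0.43878527 -0.15124679  0.92205712] 410.2124643884727
side [0.37793316 0.46240328 0.64169398] 363.01834398406123
{'time_s': 0.1, 'joints': array([ 8.90994195e+01,  2.05864337e+01,  6.39761043e-01, -1.94966191e-02,
       -7.01354631e+01, -1.65056584e+01]), 'qd': array([-0.02751173, -0.14332848,  0.15451336,  0.09251442,  0.0112787 ,
        0.03344845]), 'joint_torque': array([-1.74645062e-03, -5.84163702e+01,  2.93747020e+01,  7.01543212e+00,
        1.01817143e-02, -5.15695569e-05]), 'tcp_pos': array([0.20182724, 0.64369383, 0.24472655]), 'eef_rot': array([ 1.79916041e+02, -5.76406901e-03, -1.74128727e+01]), 'contact_force': array([-0.54115664,  0.17304639, -0.45176692]), 'moment': array([ 0.04303665, -0.00087415,  0.06344608]), 'gripper_width': 0.08782028730783598}
```

View pics/top0.png

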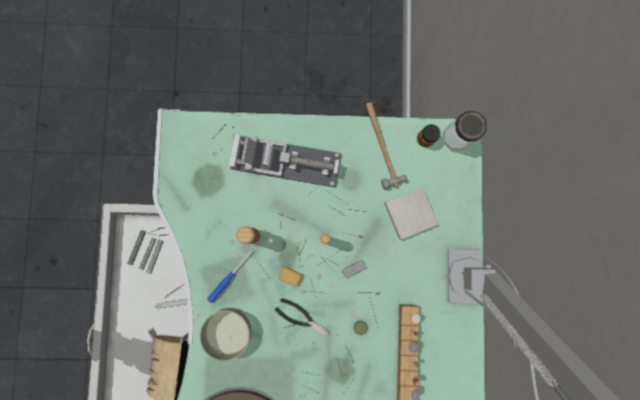

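View pics/side0.png

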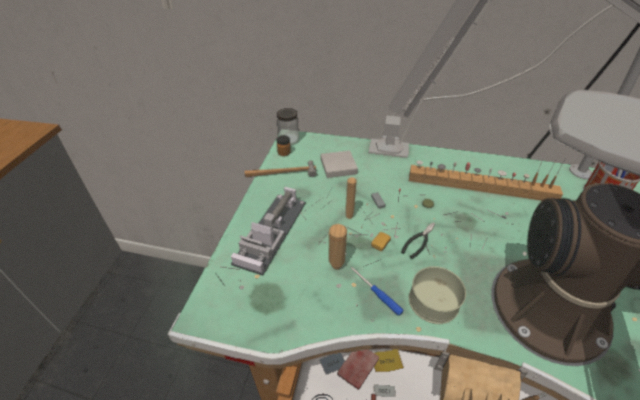

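The top view shows the fixture at about (286,161), with the catch end at the left and the punch at the right. The thick peg is near (247,235), the slim peg near (326,239) and the block near (411,214). I'll enlarge this area.

```bash
python3 - <<'E'
from h import *
c=load('top'); im=c['image']
a=cv2.resize(im[125:195,222:352],None,fx=6,fy=6,interpolation=cv2.INTER_CUBIC)
b=cv2.resize(im[185:250,230:440][:, :],(780,241),interpolation=cv2.INTER_CUBIC)
b=cv2.resize(im[185:253,230:440],None,fx=3.7142857,fy=3.7142857,interpolation=cv2.INTER_CUBIC)
o=np.zeros((420+b.shape[0]-80,780,3),np.uint8)
o=np.vstack([a[:340+80],b[:180]]) if False else np.vstack([cv2.resize(a,(780,420)),cv2.resize(b,(780,180))])
cv2.imwrite('pics/c1.png',cv2.resize(im[125:195,222:352],None,fx=6,fy=6,interpolation=cv2.INTER_CUBIC))
# depth map heights
h,w=c['depth'].shape
for nm,(u0,v0,u1,v1),z0,z1 in [('thick',(225,220,265,255),.11,.13),('slim',(310,225,340,255),.09,.2),('block',(380,185,445,245),.018,.03),('fix',(222,125,352,195),.004,.1)]:
    P=np.array([at_d(c,u,v) for v in range(v0,v1) for u in range(u0,u1) if c['depth'][v,u]>0])
    Q=P[(P[:,2]>z0)&(P[:,2]<z1)]
    print(nm,len(Q),Q.mean(0).round(4),Q.min(0).round(3),Q.max(0).round(3), cv2.minAreaRect((Q[:,:2]*1000).astype(np.float32)) if len(Q)>4 else'')
    if nm=='fix':
        print(np.histogram(Q[:,2],bins=np.arange(.004,.075,.004)))
print(at_d(c,290,205))
E
```

```text
thick 266 [ 0.4497 -0.015   0.1189] [ 0.433 -0.031  0.11 ] [0.467 0.002 0.124] ((450.06060791015625, -14.624895095825195), (33.290809631347656, 33.35578536987305), 1.402930736541748)
slim 100 [ 0.4466 -0.1708  0.1179] [ 0.437 -0.182  0.107] [ 0.457 -0.16   0.122] ((446.95843505859375, -170.84202575683594), (19.695602416992188, 21.468303680419922), 1.26444673538208)
block 1660 [ 0.5084 -0.3618  0.0225] [ 0.452 -0.421  0.018] [ 0.569 -0.3    0.028] ((524.3435668945312, -356.6014709472656), (124.95626831054688, 91.73774719238281), 23.129352569580078)
fix 3798 [ 0.6174 -0.08    0.0212] [ 0.545 -0.226  0.004] [0.699 0.065 0.068] ((620.8623046875, -79.55178833007812), (291.4912414550781, 151.69517517089844), 89.14971923828125)
(array([1102,  948,   68,   69,  243,   97,  154,  203,  228,  211,  123,
        107,   75,   46,   92,   31,    1]), array([0.004, 0.008, 0.012, 0.016, 0.02 , 0.024, 0.028, 0.032, 0.036,
       0.04 , 0.044, 0.048, 0.052, 0.056, 0.06 , 0.064, 0.068, 0.072]))
[ 5.20231185e-01 -9.41354032e-02  4.26558760e-04]
```

View pics/c1.png

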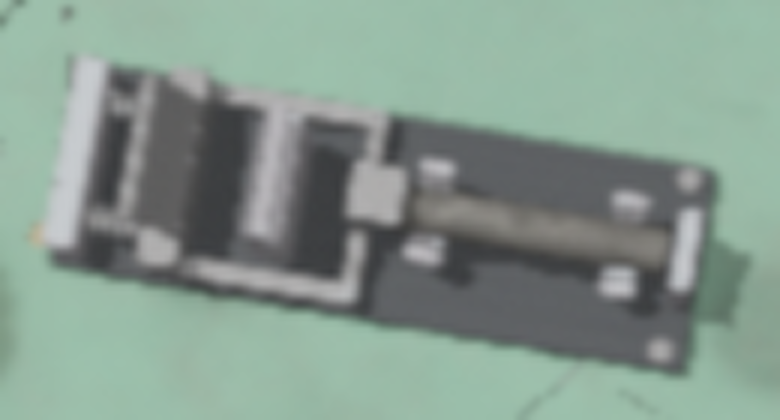

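The crop shows the punch running from about (405,207) to (670,248). The saddles centre at (431,210) and (623,243), the post is around x=275 and the pusher bar around x=170. Next I'll fit the fixture frame and the block.

```bash
python3 - <<'E'
from h import *
c=load('top')
def cp(u,v,z): return at_z(c,222+(u+.5)/6-.5,125+(v+.5)/6-.5,z)
D={'baseA':(716,165,.008),'baseB':(690,374,.008),'baseC':(52,264,.008),'bD':(392,115,.008),'bE':(370,318,.008),'punchR':(669,248,.042),'nose':(378,193,.058),'sL':(431,210,.045),'sR':(623,243,.045),'postTop_r1':(297,115,.062),'postTop_r2':(270,240,.062),'postTop_l1':(262,115,.062),'postTop_l2':(243,235,.062),'barR1':(207,92,.05),'barR2':(180,240,.05)}
for k,v in D.items(): print(k,cp(*v).round(4))
# depth-based
P=np.array([np.r_[at_d(c,u,v),u,v] for v in range(125,195) for u in range(222,352) if c['depth'][v,u]>0])
def rect(z0,z1,u0,u1,nm):
    Q=P[(P[:,2]>z0)&(P[:,2]<z1)&(P[:,3]>=u0)&(P[:,3]<=u1)]
    print(nm,len(Q),Q[:,:3].mean(0).round(4),cv2.minAreaRect((Q[:,:2]*1000).astype(np.float32)))
Q=P[(P[:,2]>.035)&(P[:,2]<.046)&(P[:,3]>296)&(P[:,3]<330)]
l=cv2.fitLine(Q[:,:2].astype(np.float32),cv2.DIST_HUBER,0,.001,.001).ravel();print('punch line',l,len(Q),np.median(Q[:,2]))
rect(.056,.07,258,275,'post');rect(.056,.07,240,258,'bar');rect(.05,.07,276,292,'nose')
# block: color/edge contour
im=c['image'][180:250,375:450];
hsv=cv2.cvtColor(im,cv2.COLOR_BGR2HSV); m=(hsv[...,1]<45).astype(np.uint8)
m=cv2.morphologyEx(m,cv2.MORPH_OPEN,np.ones((7,7)))
n,lab,st,ce=cv2.connectedComponentsWithStats(m); i=1+np.argmax(st[1:,4]); 
vs,us=np.where(lab==i); W=np.array([at_z(c,375+u,180+v,.023)[:2] for u,v in zip(us,vs)])
print('block',st[i],cv2.minAreaRect((W*1000).astype(np.float32)),W.mean(0))
cv2.imwrite('pics/blk.png',cv2.resize(np.hstack([im,cv2.merge([(lab==i).astype(np.uint8)*255]*3)]),None,fx=5,fy=5))
E
```

```text
baseA [ 0.6428 -0.2061  0.008 ]
baseB [ 0.563  -0.1979  0.008 ]
baseC [0.5982 0.0418 0.008 ]
bD [ 0.6585 -0.0833  0.008 ]
bE [ 0.581  -0.0775  0.008 ]
punchR [ 0.6042 -0.1876  0.042 ]
nose [ 0.6182 -0.083   0.058 ]
sL [ 0.6152 -0.1012  0.045 ]
sR [ 0.605  -0.1708  0.045 ]
postTop_r1 [ 0.6446 -0.0537  0.062 ]
postTop_r2 [ 0.5994 -0.0458  0.062 ]
postTop_l1 [ 0.6442 -0.0413  0.062 ]
postTop_l2 [ 0.601  -0.0362  0.062 ]
barR1 [ 0.6549 -0.0198  0.05  ]
barR2 [ 0.6008 -0.0122  0.05  ]
punch line [ 0.16283841  0.98665273  0.6095427  -0.14485835] 258 0.03984924877128135
post 61 [ 0.6256 -0.0433  0.0605] ((625.4925537109375, -42.56822967529297), (6.590820789337158, 46.238037109375), 82.0397720336914)
bar 109 [6.313e-01 6.000e-04 6.200e-02] ((631.5206298828125, 0.9834098815917969), (8.914199829101562, 51.8970832824707), 80.93193817138672)
nose 73 [ 0.6198 -0.0811  0.0521] ((619.7816772460938, -81.22534942626953), (20.464122772216797, 17.366191864013672), 2.2537295818328857)
block [   0    6   66   64 2668] ((499.5434875488281, -346.6684875488281), (100.95468139648438, 172.94024658203125), 23.21663475036621) [ 0.49907775 -0.35081249]
```

Emit:
step_arm([
  {"tx": 15.5,"ty": -41,"az": 1},
  {"tx": 15.5,"ty": -41,"az": 1},
  {"tx": 15.5,"ty": -41,"az": 1},
  {"tx": 15.5,"ty": -41,"az": 1},
  {"tx": 15.5,"ty": -41,"az": 1},
  {"tx": 15.5,"ty": -41,"az": 1},
  {"tx": 15.5,"ty": -41,"az": 1},
  {"tx": 15.5,"ty": -41,"az": 1},
  {"tx": 15.5,"ty": -41,"az": 1},
])

```text
$.increments[0]: bad value
```

Emit:
step_arm([
  {"tx": 15.5,"ty": -41},
  {"tx": 15.5,"ty": -41},
  {"tx": 15.5,"ty": -41},
  {"tx": 15.5,"ty": -41},
  {"tx": 15.5,"ty": -41},
  {"tx": 15.5,"ty": -41},
  {"tx": 15.5,"ty": -41},
  {},
])

```text
$.increments[0]: bad value
```

```bash
python3 - <<'E'
from h import *
c=load('top')
im=c['image'][183:245,380:445]
cv2.imwrite('pics/c2.png',cv2.resize(im,None,fx=9,fy=9,interpolation=cv2.INTER_CUBIC))
E
```

```text
(no output)
```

View pics/c2.png

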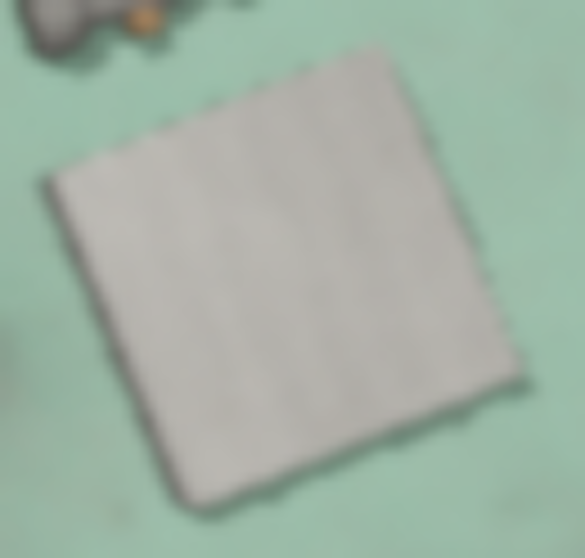

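The crop shows the block's top face with corners at about (52,175), (381,48), (524,370) and (198,508). The move rows probably need every key.

Emit:
step_arm([
  {"tx": 15.5,"ty": -41,"tz": 0,"ax": 0,"ay": 0,"az": 1,"claw": 1},
  {"tx": 15.5,"ty": -41,"tz": 0,"ax": 0,"ay": 0,"az": 1,"claw": 1},
  {"tx": 15.5,"ty": -41,"tz": 0,"ax": 0,"ay": 0,"az": 1,"claw": 1},
  {"tx": 15.5,"ty": -41,"tz": 0,"ax": 0,"ay": 0,"az": 1,"claw": 1},
  {"tx": 15.5,"ty": -41,"tz": 0,"ax": 0,"ay": 0,"az": 1,"claw": 1},
  {"tx": 15.5,"ty": -41,"tz": 0,"ax": 0,"ay": 0,"az": 1,"claw": 1},
  {"tx": 15.5,"ty": -41,"tz": 0,"ax": 0,"ay": 0,"az": 1,"claw": 1},
  {"tx": 15.5,"ty": -41,"tz": 0,"ax": 0,"ay": 0,"az": 1,"claw": 1},
  {"tx": 15.5,"ty": -41,"tz": 0,"ax": 0,"ay": 0,"az": 1,"claw": 1},
])

```text
time_s: 1.0
tcp_pos: [0.3415, 0.2732, 0.2455]
eef_rot: [-180.0, 0.0, -8.3]
contact_force: [1.2, 1.0, 0.3]
gripper_width: 0.0877
```

```bash
python3 - <<'E'
from h import *
c=load('top')
W=np.array([at_z(c,380+(u+.5)/9-.5,183+(v+.5)/9-.5,.023)[:2] for u,v in [(52,175),(381,48),(524,370),(198,508)]])
print(W.round(4),W.mean(0).round(4),[np.linalg.norm(W[i]-W[i-1]).round(4) for i in range(4)],[np.degrees(np.arctan2(*(W[i]-W[i-1])[::-1])).round(1) for i in range(4)])
print(r.finger_overhang)
E
```

```text
[[ 0.5303 -0.3055]
 [ 0.5638 -0.3864]
 [ 0.4853 -0.4216]
 [ 0.4497 -0.3419]] [ 0.5073 -0.3638] [np.float64(0.0884), np.float64(0.0876), np.float64(0.086), np.float64(0.0873)] [np.float64(24.3), np.float64(-67.5), np.float64(-155.8), np.float64(114.1)]
0.019
```

Emit:
step_arm([
  {"tx": 15.5,"ty": -41,"tz": 0,"ax": 0,"ay": 0,"az": 0,"claw": 1},
  {"tx": 15.5,"ty": -41,"tz": 0,"ax": 0,"ay": 0,"az": 0,"claw": 1},
  {"tx": 15.5,"ty": -41,"tz": 0,"ax": 0,"ay": 0,"az": 0,"claw": 1},
  {"tx": 15.5,"ty": -41,"tz": 0,"ax": 0,"ay": 0,"az": 0,"claw": 1},
  {"tx": 15.5,"ty": -41,"tz": 0,"ax": 0,"ay": 0,"az": 0,"claw": 1},
  {"tx": 15.5,"ty": -41,"tz": 0,"ax": 0,"ay": 0,"az": 0,"claw": 1},
  {"tx": 15.5,"ty": -42,"tz": 0,"ax": 0,"ay": 0,"az": 0,"claw": 1},
  {"tx": 0,"ty": 0,"tz": -10,"ax": 0,"ay": 0,"az": 0,"claw": 1},
  {"tx": 0,"ty": 0,"tz": 0,"ax": 0,"ay": 0,"az": 0,"claw": 1},
])

```text
time_s: 1.9
tcp_pos: [0.449, -0.0143, 0.2341]
eef_rot: [179.9, 0.2, -8.6]
contact_force: [0.0, 0.6, -0.2]
gripper_width: 0.0874
```

```bash
python3 - <<'E'
from h import *
print(r.get_state()['tcp_pos'])
a=cap('side')['image']; 
cv2.imwrite('pics/s1.png',cv2.resize(a[130:330,200:440],None,fx=3,fy=3,interpolation=cv2.INTER_CUBIC))
c=load('side')
print(proj(c,[[.45,-.015,.12],[.45,-.015,0],[.6289,-.0184,.008],[.6115,-.1361,.042]]))
E
```

```text
[ 0.44902437 -0.01434491  0.23407475]
[[337.04451127 228.02847619]
 [335.48274463 265.47871792]
 [257.71831153 248.40702612]
 [279.11852686 203.48275638]]
```

View pics/s1.png

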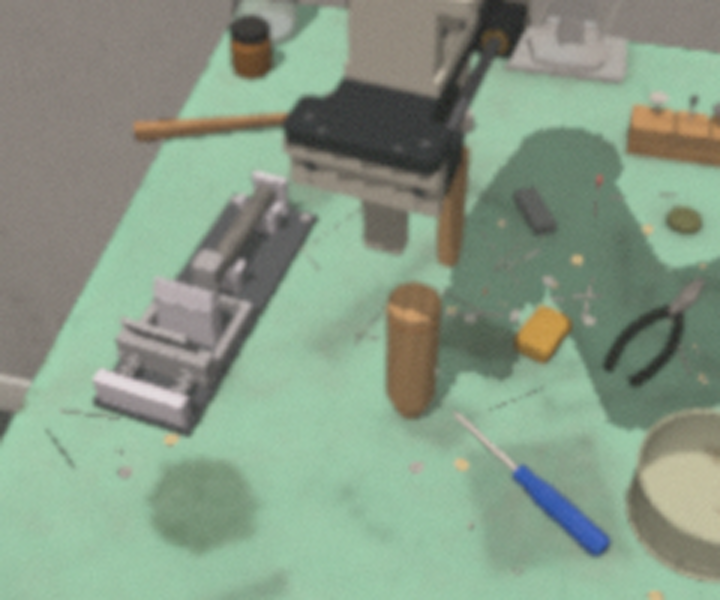

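The side view confirms the peg: its top is at about (413,298) in the crop, which is (337.7,229.3) in the image against a predicted (337,228). The gripper is above it and clear of the slim peg. I'll go down and grip.

Emit:
step_arm([
  {"tx": 0.5,"ty": -0.5,"tz": -30,"ax": 0,"ay": 0,"az": 0,"claw": 1},
  {"tx": 0.5,"ty": 0,"tz": -30,"ax": 0,"ay": 0,"az": 0,"claw": 1},
  {"tx": 0,"ty": 0,"tz": -30,"ax": 0,"ay": 0,"az": 0,"claw": 1},
  {"tx": 0,"ty": 0,"tz": -30,"ax": 0,"ay": 0,"az": 0,"claw": 1},
  {"tx": 0,"ty": 0,"tz": -21,"ax": 0,"ay": 0,"az": 0,"claw": 1},
  {"tx": 0,"ty": 0,"tz": 0,"ax": 0,"ay": 0,"az": 0,"claw": 1},
  {"tx": 0,"ty": 0,"tz": 0,"ax": 0,"ay": 0,"az": 0,"claw": -1},
  {"tx": 0,"ty": 0,"tz": 0,"ax": 0,"ay": 0,"az": 0,"claw": -1},
  {"tx": 0,"ty": 0,"tz": 0,"ax": 0,"ay": 0,"az": 0,"claw": -1},
  {"tx": 0,"ty": 0,"tz": 0,"ax": 0,"ay": 0,"az": 0,"claw": -1},
], newtons=45)

```text
time_s: 2.95
tcp_pos: [0.4514, -0.0131, 0.0955]
eef_rot: [-179.9, -0.1, -8.4]
contact_force: [0.6, -0.3, -0.4]
gripper_width: 0.0614
```

Emit:
step_arm([
  {"tx": 0,"ty": 0,"tz": 0,"ax": 0,"ay": 0,"az": 0,"claw": -1},
  {"tx": 0,"ty": 0,"tz": 0,"ax": 0,"ay": 0,"az": 0,"claw": -1},
  {"tx": 0,"ty": 0,"tz": 0,"ax": 0,"ay": 0,"az": 0,"claw": -1},
  {"tx": 0,"ty": 0,"tz": 0,"ax": 0,"ay": 0,"az": 0,"claw": -1},
])

```text
time_s: 3.35
tcp_pos: [0.451, -0.0134, 0.0946]
eef_rot: [-180.0, -0.0, -8.4]
contact_force: [0.1, 0.4, 2.1]
gripper_width: 0.0355
```

Emit:
step_arm([
  {"tx": 0,"ty": 0,"tz": 30,"ax": 0,"ay": 0,"az": 0,"claw": -1},
  {"tx": 0,"ty": 0,"tz": 40,"ax": 0,"ay": 0,"az": 0,"claw": -1},
  {"tx": 0,"ty": 0,"tz": 30,"ax": 0,"ay": 0,"az": 0,"claw": -1},
  {"tx": 30,"ty": -1,"tz": 0,"ax": 0,"ay": 0,"az": 0,"claw": -1},
  {"tx": 30,"ty": -1,"tz": 0,"ax": 0,"ay": 0,"az": 0,"claw": -1},
  {"tx": 30,"ty": -1,"tz": 0,"ax": 0,"ay": 0,"az": 0,"claw": -1},
  {"tx": 30,"ty": -1,"tz": 0,"ax": 0,"ay": 0,"az": 0,"claw": -1},
  {"tx": 30,"ty": -1,"tz": 0,"ax": 0,"ay": 0,"az": 0,"claw": -1},
  {"tx": 28,"ty": 0,"tz": 0,"ax": 0,"ay": 0,"az": 0,"claw": -1},
  {"tx": 0,"ty": 0,"tz": 0,"ax": 0,"ay": 0,"az": 0,"claw": -1},
  {"tx": 0,"ty": 0,"tz": 0,"ax": 0,"ay": 0,"az": 0,"claw": -1},
])

```text
time_s: 4.45
tcp_pos: [0.6286, -0.0186, 0.1933]
eef_rot: [180.0, 0.1, -8.4]
contact_force: [-0.1, -0.5, -0.3]
gripper_width: 0.0357
```

```bash
python3 - <<'E'
from h import *
s=r.get_state();print(s['tcp_pos'],s['eef_rot'],s['joints'].round(0),s['gripper_width'],s['contact_force'])
c=cap('side');a=c['image']
cv2.imwrite('pics/s2.png',cv2.resize(a[150:280,210:350],None,fx=5,fy=4.6,interpolation=cv2.INTER_CUBIC) if 0 else cv2.resize(a[150:270,200:340],None,fx=5,fy=5,interpolation=cv2.INTER_CUBIC))
t=s['tcp_pos']
print(proj(c,[[.6289,-.0184,.008],[t[0],t[1],t[2]-.0945],[.6289-.0262-.00278,-.0184-.0188+.00388-.0+0,.062],[.6289,-.0184,.095]])*5-np.array([1000,750]))
# post slot-face top corners & bar face
O=np.array([.6115,-.1361,0]);y=np.array([.146,.989,0]);x=np.array([.989,-.146,0])
print(((proj(c,[O+.1*y+k*.025*x+[0,0,.062] for k in(-1,1)]+[O+.124*y+k*.025*x+[0,0,.05] for k in(-1,1)]))*5-np.array([1000,750])).round())
E
```

```text
[ 0.62857271 -0.01859203  0.19332501] [ 1.79965545e+02  1.21404918e-01 -8.44339044e+00] [ 16.  18. -10.  -0. -62.  66.] 0.035664230080677706 [-0.11247745 -0.52398191 -0.29627551]
[[288.59155765 492.03513058]
 [262.99425306 351.93959867]
 [348.06464153 397.13465361]
 [263.29280855 358.50078469]]
[[345. 396.]
 [244. 367.]
 [323. 454.]
 [221. 423.]]
```

View pics/s2.png

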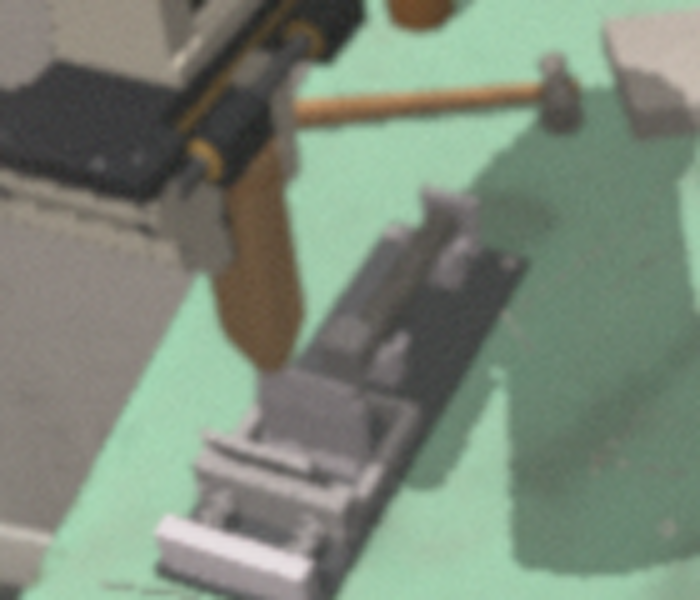

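The view shows the peg foot at about (270,364), just behind the post's top edge, which runs from (262,372) to (372,407). I'll check the projections, because the post sits about 20 px from where I predicted it.

```bash
python3 - <<'E'
from h import *
c=load('side');O=np.array([.6115,-.1361,0]);y=np.array([.146,.989,0]);x=np.array([.989,-.146,0])
f=lambda X:(proj(c,X)*5-np.array([1000,750])).round(1)
print('baseAB',f([[.6428,-.2061,.008],[.563,-.1979,.008]]))
print('punch -end bottom/top corners',f([O-.052*y+k*.009*x+[0,0,.042] for k in (-1,1)]))
print('J',f([O+.1*y+[0,0,.062]+d for d in np.array([0*x,.01*x,.01*y,[0,0,.01]])]))
g=lambda u,v:at_z(c,(u+.5)/5-.5+200,(v+.5)/5-.5+150,0)
def loc(u,v,z):
    p=at_z(c,(u+.5)/5-.5+200,(v+.5)/5-.5+150,z)-O; return (p@x*1000).round(1),(p@y*1000).round(1)
print('post edge',loc(262,372,.062),loc(372,407,.062))
print('bar near top edge',loc(205,430,.066),loc(310,475,.066))
print('base corner',loc(527,262,.008),'nose top',loc(347,332,.058))
# depth heights at some points
for u,v in [(330,400),(290,390),(350,430),(320,440),(250,450),(300,472),(240,545),(347,335),(260,340),(270,320)]:
    P=at_d(c,(u+.5)/5-.5+200,(v+.5)/5-.5+150);q=P-O;print((u,v),(q@x).round(4),(q@y).round(4),P[2].round(4))
E
```

```text
baseAB [[382.8 216.3]
 [526.4 248.2]]
punch -end bottom/top corners [[456.5 204.8]
 [423.8 196.6]]
J [[293.9 381.3]
 [273.7 375.4]
 [283.2 397.1]
 [291.2 365.6]]
post edge (np.float64(17.2), np.float64(99.2)) (np.float64(-37.4), np.float64(100.7))
bar near top edge (np.float64(21.5), np.float64(141.0)) (np.float64(-31.9), np.float64(147.2))
base corner (np.float64(-41.6), np.float64(-59.8)) nose top (np.float64(-4.7), np.float64(60.3))
(330, 400) -0.0145 0.0974 0.0542
(290, 390) 0.0056 0.0972 0.0528
(350, 430) -0.0228 0.098 0.0384
(320, 440) -0.006 0.0977 0.0246
(250, 450) -0.0005 0.1421 0.0634
(300, 472) -0.0208 0.1381 0.0532
(240, 545) -0.0057 0.169 0.0335
(347, 335) -0.0021 0.0565 0.0515
(260, 340) -0.0099 0.1336 0.1249
(270, 320) -0.0148 0.1313 0.1357
```

```bash
python3 - <<'E'
from h import *
O=np.array([.6115,-.1361,0]);y=np.array([.146,.989,0]);x=np.array([.989,-.146,0])
c=load('top')
def loc(u,v,z):
    p=at_z(c,222+(u+.5)/6-.5,125+(v+.5)/6-.5,z)-O; return ((p@x*1000).round(1),(p@y*1000).round(1))
for n,u,v,z in [('rail+',385,115,.022),('rail-',352,302,.022),('rail+in',255,93,.022),('rail-in',220,266,.022),('nose+',380,163,.058),('nose-',374,224,.058),('endbar+',90,58,.035),('endbar-',62,248,.035),('base+',716,165,.008),('base-',690,374,.008),('base-C',52,264,.008),('sL+',438,170,.045),('sL-',425,250,.045),('sR+',630,204,.045),('sR-',617,283,.045)]: print(n,loc(u,v,z))
d=load('side')
P=np.array([at_d(d,u,v) for v in range(215,250) for u in range(240,285) if d['depth'][v,u]>0])
q=np.c_[(P-O)@x,(P-O)@y,P[:,2]]*1000
Q=q[(q[:,1]>88)&(q[:,1]<106)&(q[:,2]>30)&(q[:,2]<70)]
print('side post',len(Q),np.percentile(Q,[2,50,98],axis=0).round(1))
Q=q[(q[:,1]>118)&(q[:,1]<155)&(q[:,2]>40)&(q[:,2]<75)]
print('side bar',len(Q),np.percentile(Q,[2,50,98],axis=0).round(1))
P=np.array([at_d(c,u,v) for v in range(125,195) for u in range(222,300) if c['depth'][v,u]>0])
q=np.c_[(P-O)@x,(P-O)@y,P[:,2]]*1000
for nm,a,b in(('post',80,112),('bar',118,155),('endbar',156,190)):
    Q=q[(q[:,1]>a)&(q[:,1]<b)&(q[:,2]>(28 if nm=='endbar' else 52))];print('top',nm,len(Q),np.percentile(Q,[2,50,98],axis=0).round(1))
E
```

```text
rail+ (np.float64(35.2), np.float64(60.1))
rail- (np.float64(-36.0), np.float64(59.6))
rail+in (np.float64(35.0), np.float64(109.0))
rail-in (np.float64(-31.2), np.float64(109.9))
nose+ (np.float64(9.6), np.float64(54.7))
nose- (np.float64(-12.4), np.float64(52.9))
endbar+ (np.float64(34.3), np.float64(168.5))
endbar- (np.float64(-36.6), np.float64(165.2))
base+ (np.float64(41.2), np.float64(-64.6))
base- (np.float64(-38.9), np.float64(-68.2))
base-C (np.float64(-39.2), np.float64(174.0))
sL+ (np.float64(13.4), np.float64(35.1))
sL- (np.float64(-16.2), np.float64(34.6))
sR+ (np.float64(13.2), np.float64(-35.4))
sR- (np.float64(-16.1), np.float64(-35.6))
side post 242 [[-24.6  90.9  30.6]
 [ -4.6  98.9  48.8]
 [ 20.  101.5  62.1]]
side bar 106 [[-28.4 131.4  41.8]
 [ -4.6 139.2  61.8]
 [ 23.  142.3  65.5]]
top post 73 [[-22.7  91.4  53.2]
 [  0.3  94.4  60.4]
 [ 22.5  98.8  62.9]]
top bar 139 [[-25.6 131.6  52.7]
 [  0.4 136.9  61.5]
 [ 25.4 142.6  66.3]]
top endbar 182 [[-34.8 163.   28.4]
 [ -0.  168.2  31.5]
 [ 33.9 174.4  34.8]]
```

The fixture frame holds to about 1–2 mm in the top view: the saddles come out at ±35 mm, and the post face and rails are where they should be. I'll lower the peg into the slot, slowly from contact onwards.

Emit:
step_arm([
  {"tx": -0.5,"ty": 0,"tz": -10,"ax": 0,"ay": 0,"az": 0,"claw": -1},
  {"tx": 0,"ty": 0,"tz": -10,"ax": 0,"ay": 0,"az": 0,"claw": -1},
  {"tx": 0,"ty": 0,"tz": -8,"ax": 0,"ay": 0,"az": 0,"claw": -1},
  {"tx": 0,"ty": 0,"tz": -4,"ax": 0,"ay": 0,"az": 0,"claw": -1},
  {"tx": 0,"ty": 0,"tz": -4,"ax": 0,"ay": 0,"az": 0,"claw": -1},
  {"tx": 0,"ty": 0,"tz": -4,"ax": 0,"ay": 0,"az": 0,"claw": -1},
  {"tx": 0,"ty": 0,"tz": -4,"ax": 0,"ay": 0,"az": 0,"claw": -1},
  {"tx": 0,"ty": 0,"tz": 0,"ax": 0,"ay": 0,"az": 0,"claw": -1},
], newtons=60)

```text
time_s: 5.3
tcp_pos: [0.6281, -0.0185, 0.15]
eef_rot: [180.0, 0.0, -8.4]
contact_force: [1.0, 0.8, -0.8]
gripper_width: 0.035
```

Emit:
step_arm([
  {"tx": 0,"ty": 0,"tz": -4,"ax": 0,"ay": 0,"az": 0,"claw": -1},
  {"tx": 0,"ty": 0,"tz": -4,"ax": 0,"ay": 0,"az": 0,"claw": -1},
  {"tx": 0,"ty": 0,"tz": -4,"ax": 0,"ay": 0,"az": 0,"claw": -1},
  {"tx": 0,"ty": 0,"tz": -4,"ax": 0,"ay": 0,"az": 0,"claw": -1},
  {"tx": 0,"ty": 0,"tz": -4,"ax": 0,"ay": 0,"az": 0,"claw": -1},
  {"tx": 0,"ty": 0,"tz": 0,"ax": 0,"ay": 0,"az": 0,"claw": -1},
])

```text
time_s: 5.9
tcp_pos: [0.6283, -0.0188, 0.13]
eef_rot: [180.0, 0.0, -8.4]
contact_force: [0.1, -2.1, -1.2]
gripper_width: 0.0352
```

Emit:
step_arm([
  {"tx": 0,"ty": 0,"tz": -4,"ax": 0,"ay": 0,"az": 0,"claw": -1},
  {"tx": 0,"ty": 0,"tz": -4,"ax": 0,"ay": 0,"az": 0,"claw": -1},
  {"tx": 0,"ty": 0,"tz": -4,"ax": 0,"ay": 0,"az": 0,"claw": -1},
  {"tx": 0,"ty": 0,"tz": -4,"ax": 0,"ay": 0,"az": 0,"claw": -1},
  {"tx": 0,"ty": 0,"tz": -4,"ax": 0,"ay": 0,"az": 0,"claw": -1},
  {"tx": 0,"ty": 0,"tz": 0,"ax": 0,"ay": 0,"az": 0,"claw": -1},
])

```text
time_s: 6.5
tcp_pos: [0.6281, -0.0185, 0.1096]
eef_rot: [180.0, 0.1, -8.4]
contact_force: [0.5, -3.6, -0.4]
gripper_width: 0.035
```

Emit:
step_arm([
  {"tx": 0,"ty": 0,"tz": -3,"ax": 0,"ay": 0,"az": 0,"claw": -1},
  {"tx": 0,"ty": 0,"tz": -2,"ax": 0,"ay": 0,"az": 0,"claw": -1},
  {"tx": 0,"ty": 0,"tz": -2,"ax": 0,"ay": 0,"az": 0,"claw": -1},
  {"tx": 0,"ty": 0,"tz": -1,"ax": 0,"ay": 0,"az": 0,"claw": -1},
  {"tx": 0,"ty": 0,"tz": 0,"ax": 0,"ay": 0,"az": 0,"claw": -1},
  {"tx": 0,"ty": 0,"tz": 0,"ax": 0,"ay": 0,"az": 0,"claw": -1},
])

```text
time_s: 7.1
tcp_pos: [0.6283, -0.0185, 0.1027]
eef_rot: [180.0, 0.0, -8.4]
contact_force: [-1.2, -3.4, 4.8]
gripper_width: 0.0354
```

Contact force is 4.8 N upward, so the foot is close to the floor. I'll press a little more to be sure.

Emit:
step_arm([
  {"tx": 0,"ty": 0,"tz": -1,"ax": 0,"ay": 0,"az": 0,"claw": -1},
  {"tx": 0,"ty": 0,"tz": -1,"ax": 0,"ay": 0,"az": 0,"claw": -1},
  {"tx": 0,"ty": 0,"tz": 0,"ax": 0,"ay": 0,"az": 0,"claw": -1},
  {"tx": 0,"ty": 0,"tz": 0,"ax": 0,"ay": 0,"az": 0,"claw": -1},
])

```text
time_s: 7.5
tcp_pos: [0.6289, -0.0186, 0.1025]
eef_rot: [180.0, -0.1, -8.4]
contact_force: [-5.2, -4.2, 15.1]
gripper_width: 0.0352
```

Emit:
step_arm([
  {"tx": 0,"ty": 0,"tz": 1,"ax": 0,"ay": 0,"az": 0,"claw": 1},
  {"tx": 0,"ty": 0,"tz": 0,"ax": 0,"ay": 0,"az": 0,"claw": 1},
  {"tx": 0,"ty": 0,"tz": 0,"ax": 0,"ay": 0,"az": 0,"claw": 1},
  {"tx": 0,"ty": 0,"tz": 0,"ax": 0,"ay": 0,"az": 0,"claw": 1},
  {"tx": 0,"ty": 0,"tz": 0,"ax": 0,"ay": 0,"az": 0,"claw": 1},
  {"tx": 0,"ty": 0,"tz": 15,"ax": 0,"ay": 0,"az": 0,"claw": 1},
  {"tx": 0,"ty": 0,"tz": 30,"ax": 0,"ay": 0,"az": 0,"claw": 1},
  {"tx": 0,"ty": 0,"tz": 30,"ax": 0,"ay": 0,"az": 0,"claw": 1},
  {"tx": 0,"ty": 0,"tz": 30,"ax": 0,"ay": 0,"az": 0,"claw": 1},
])

```text
time_s: 8.4
tcp_pos: [0.6283, -0.0184, 0.2074]
eef_rot: [180.0, 0.0, -8.4]
contact_force: [1.0, -0.5, -0.7]
gripper_width: 0.0875
```

Emit:
step_arm([
  {"tx": -20,"ty": -20,"tz": 0,"ax": 0,"ay": 0,"az": 8.5,"claw": 1},
  {"tx": -20,"ty": -20,"tz": 0,"ax": 0,"ay": 0,"az": 8.5,"claw": 1},
  {"tx": -20,"ty": -20,"tz": 0,"ax": 0,"ay": 0,"az": 8.5,"claw": 1},
  {"tx": -20,"ty": -20,"tz": 0,"ax": 0,"ay": 0,"az": 8.5,"claw": 1},
  {"tx": -20,"ty": -20,"tz": 0,"ax": 0,"ay": 0,"az": 8.5,"claw": 1},
  {"tx": -20,"ty": -20,"tz": 0,"ax": 0,"ay": 0,"az": 8.5,"claw": 1},
  {"tx": 0,"ty": 0,"tz": 0,"ax": 0,"ay": 0,"az": 8.5,"claw": 1},
  {"tx": 0,"ty": 0,"tz": 0,"ax": 0,"ay": 0,"az": 8.5,"claw": 1},
  {"tx": 0,"ty": 0,"tz": 0,"ax": 0,"ay": 0,"az": 8.5,"claw": 1},
  {"tx": 0,"ty": 0,"tz": 0,"ax": 0,"ay": 0,"az": 8.5,"claw": 1},
  {"tx": 0,"ty": 0,"tz": 0,"ax": 0,"ay": 0,"az": 5,"claw": 1},
  {"tx": 0,"ty": 0,"tz": 0,"ax": 0,"ay": 0,"az": 0,"claw": 1},
])

```text
time_s: 9.6
tcp_pos: [0.5084, -0.1384, 0.2065]
eef_rot: [-180.0, -0.0, 81.7]
contact_force: [-0.3, -0.4, 0.5]
gripper_width: 0.0874
```

```bash
python3 - <<'E'
from h import *
s=r.get_state();print(s['tcp_pos'],s['eef_rot'],s['joints'].round(0))
a=cap('side')['image'];b=cap('top')['image']
A=cv2.resize(a[150:270,220:345],None,fx=4,fy=4,interpolation=cv2.INTER_CUBIC)
B=cv2.resize(b[115:235,225:300],None,fx=4,fy=4,interpolation=cv2.INTER_CUBIC)
cv2.imwrite('pics/s3.png',np.hstack([A,B]))
E
```

```text
[ 0.50839258 -0.13837624  0.20645549] [-1.79996052e+02 -6.66882616e-03  8.16589425e+01] [  6.   8. -21.  -0. -60. 166.]
```

View pics/s3.png

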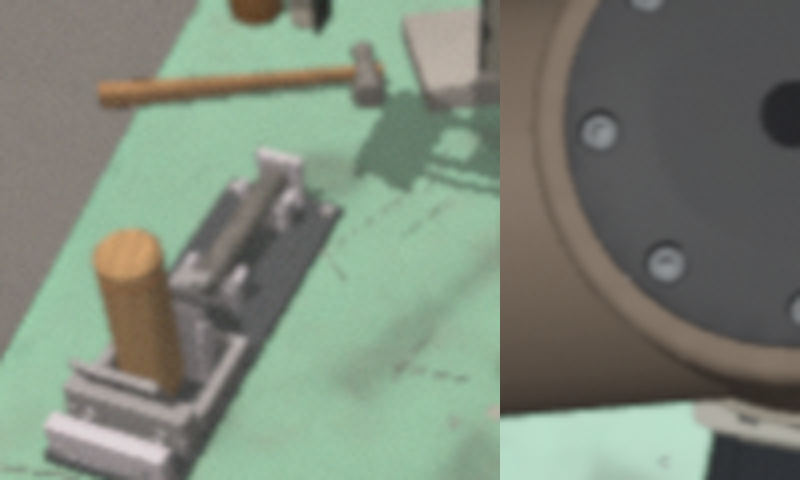

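The side crop shows the thick peg deep in the slot, with its top near (128,245), the catch pushed back and the punch still in its cradle. Now I'll go to the punch.

Emit:
step_arm([
  {"tx": 34,"ty": 0.8,"tz": 0,"ax": 0,"ay": 0,"az": 0,"claw": 1},
  {"tx": 34,"ty": 0.8,"tz": 0,"ax": 0,"ay": 0,"az": 0,"claw": 1},
  {"tx": 34,"ty": 0.8,"tz": 0,"ax": 0,"ay": 0,"az": 0,"claw": 1},
  {"tx": 0,"ty": 0,"tz": -30,"ax": 0,"ay": 0,"az": 0,"claw": 1},
  {"tx": 0,"ty": 0,"tz": -40,"ax": 0,"ay": 0,"az": 0,"claw": 1},
  {"tx": 0,"ty": 0,"tz": -40,"ax": 0,"ay": 0,"az": 0,"claw": 1},
  {"tx": 0,"ty": 0,"tz": -30,"ax": 0,"ay": 0,"az": 0,"claw": 1},
  {"tx": 0,"ty": 0,"tz": -20,"ax": 0,"ay": 0,"az": 0,"claw": 1},
  {"tx": 0,"ty": 0,"tz": 0,"ax": 0,"ay": 0,"az": 0,"claw": 1},
  {"tx": 0,"ty": 0,"tz": 0,"ax": 0,"ay": 0,"az": 0,"claw": 1},
])

```text
time_s: 10.7
tcp_pos: [0.6107, -0.1361, 0.0468]
eef_rot: [-180.0, 0.0, 81.5]
contact_force: [0.6, -0.4, 0.7]
gripper_width: 0.0874
```

Emit:
step_arm([
  {"tx": 0,"ty": 0,"tz": -6,"ax": 0,"ay": 0,"az": 0,"claw": 1},
  {"tx": 0,"ty": 0,"tz": -6,"ax": 0,"ay": 0,"az": 0,"claw": 1},
  {"tx": 0,"ty": 0,"tz": 0,"ax": 0,"ay": 0,"az": 0,"claw": -1},
  {"tx": 0,"ty": 0,"tz": 0,"ax": 0,"ay": 0,"az": 0,"claw": -1},
  {"tx": 0,"ty": 0,"tz": 0,"ax": 0,"ay": 0,"az": 0,"claw": -1},
  {"tx": 0,"ty": 0,"tz": 0,"ax": 0,"ay": 0,"az": 0,"claw": -1},
  {"tx": 0,"ty": 0,"tz": 0,"ax": 0,"ay": 0,"az": 0,"claw": -1},
  {"tx": 0,"ty": 0,"tz": 0,"ax": 0,"ay": 0,"az": 0,"claw": -1},
  {"tx": 0,"ty": 0,"tz": 0,"ax": 0,"ay": 0,"az": 0,"claw": -1},
  {"tx": 0,"ty": 0,"tz": 0,"ax": 0,"ay": 0,"az": 0,"claw": -1},
  {"tx": 0,"ty": 0,"tz": 0,"ax": 0,"ay": 0,"az": 0,"claw": -1},
], newtons=20)

```text
time_s: 11.8
tcp_pos: [0.6104, -0.1361, 0.0345]
eef_rot: [-180.0, 0.0, 81.6]
contact_force: [-0.0, -0.1, -0.1]
gripper_width: 0.0208
```

Emit:
step_arm([
  {"tx": 0,"ty": 0,"tz": 2,"ax": 0,"ay": 0,"az": 0,"claw": -1},
  {"tx": 0,"ty": 0,"tz": 2,"ax": 0,"ay": 0,"az": 0,"claw": -1},
  {"tx": 0,"ty": 0,"tz": 2,"ax": 0,"ay": 0,"az": 0,"claw": -1},
  {"tx": 0,"ty": 0,"tz": 0,"ax": 0,"ay": 0,"az": 0,"claw": -1},
])

```text
time_s: 12.2
tcp_pos: [0.6107, -0.136, 0.041]
eef_rot: [180.0, -0.0, 81.6]
contact_force: [0.8, -0.5, -0.7]
gripper_width: 0.0173
```

Emit:
step_arm([
  {"tx": 0,"ty": 0,"tz": 10,"ax": 0,"ay": 0,"az": 0,"claw": -1},
  {"tx": 0,"ty": 0,"tz": 25,"ax": 0,"ay": 0,"az": 0,"claw": -1},
  {"tx": 0,"ty": 0,"tz": 30,"ax": 0,"ay": 0,"az": 0,"claw": -1},
  {"tx": 0,"ty": 0,"tz": 30,"ax": 0,"ay": 0,"az": 0,"claw": -1},
  {"tx": 0,"ty": 0,"tz": 30,"ax": 0,"ay": 0,"az": 0,"claw": -1},
  {"tx": 0,"ty": 0,"tz": 0,"ax": 0,"ay": 0,"az": 0,"claw": -1},
  {"tx": 0,"ty": 0,"tz": 0,"ax": 0,"ay": 0,"az": 0,"claw": -1},
], newtons=30)

```text
time_s: 12.9
tcp_pos: [0.6107, -0.1359, 0.167]
eef_rot: [179.9, -0.0, 81.6]
contact_force: [0.1, -0.6, -0.5]
gripper_width: 0.0171
```

```bash
python3 - <<'E'
from h import *
s=r.get_state();print(s['tcp_pos'],s['gripper_width'],s['contact_force'])
c=cap('side');a=c['image']
cv2.imwrite('pics/s4.png',cv2.resize(a[110:270,210:350],None,fx=3.7,fy=3.7,interpolation=cv2.INTER_CUBIC))
t=s['tcp_pos'];y=np.array([.146,.989,0])
print((proj(c,[t,t+.052*y,t-.052*y,t+[0,0,.01]])-[210,110])*3.7)
E
```

```text
[ 0.61070102 -0.13594825  0.16695197] 0.017135501705198848 [ 0.06052306 -0.55610901 -0.54476513]
[[240.09647766 192.07497364]
 [199.58935108 244.3400423 ]
 [277.15124984 144.38441365]
 [238.61958722 178.33679288]]
```

View pics/s4.png

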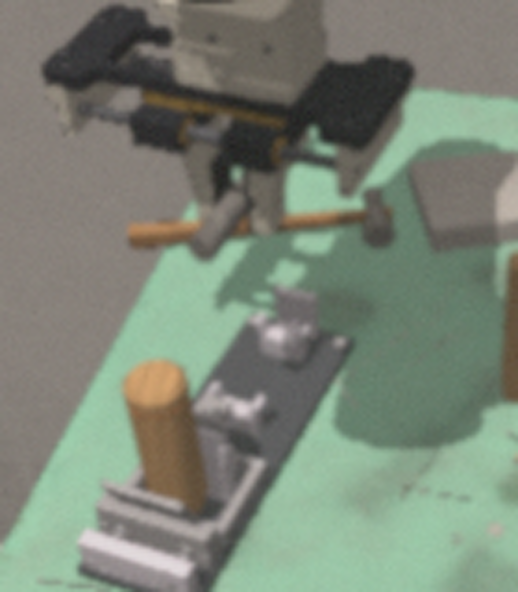

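The view shows the punch held level in the fingers, its near end at about (207,240). It is out of the cradle, and the peg still props the catch. I'll check where it sits in the grip from the depth image.

```bash
python3 - <<'E'
from h import *
c=load('side');t=np.array([.6107,-.1359,.167]);y=np.array([.146,.989,0]);x=np.array([.989,-.146,0])
P=np.array([at_d(c,u,v) for v in range(155,185) for u in range(255,285) if c['depth'][v,u]>0])-t
q=np.c_[P@x,P@y,P[:,2]]*1000
Q=q[(abs(q[:,0])<16)&(q[:,1]>14)&(q[:,1]<75)&(abs(q[:,2])<40)]
print(len(Q),np.percentile(Q,[3,25,50,75,97],axis=0).round(1))
for v in range(158,181,2): print(v,[ (int(k[0]),int(k[1]),int(k[2])) if abs(k[1])<90 else '-' for k in [(lambda p:np.array([p@x,p@y,p[2]])*1000)(at_d(c,u,v)-t) for u in range(260,280,3)]])
E
```

```text
153 [[-7.9 14.4 -7. ]
 [-5.9 25.3 -0.4]
 [-2.4 38.8  3.7]
 [ 2.1 50.5  5.7]
 [ 7.1 53.2  7.5]]
158 ['-', (21, 11, 12), (13, 12, 15), (10, 5, 12), (10, -8, 2), (-7, 11, 20), (-15, 11, 22)]
160 ['-', (21, 12, 8), (16, 9, 7), (10, 5, 6), (5, 2, 5), (-1, 1, 6), (-15, 12, 17)]
162 ['-', (20, 14, 4), (15, 10, 3), (9, 8, 2), (1, 10, 6), (-3, 5, 4), (-14, 12, 12)]
164 ['-', (23, 11, -3), (16, 11, -2), (4, 18, 6), (-1, 16, 6), (-5, 10, 3), (-10, 6, 1)]
166 ['-', (23, 12, -8), (16, 11, -6), (0, 25, 6), (-4, 21, 5), (-7, 14, 1), (-14, 13, 2)]
168 ['-', (24, 12, -13), (3, 33, 6), (-1, 29, 5), (-5, 25, 3), (-7, 14, -4), (-13, 12, -3)]
170 ['-', '-', (0, 39, 6), (-4, 35, 5), (-7, 28, 0), '-', (-13, 14, -8)]
172 ['-', (2, 48, 7), (-1, 44, 5), (-5, 39, 2), (-7, 30, -3), '-', (-12, 12, -15)]
174 ['-', (1, 51, 4), (-3, 49, 4), (-7, 43, 1), '-', '-', '-']
176 [(8, 53, -1), (1, 53, 0), (-5, 52, 2), (-6, 42, -5), '-', '-', '-']
178 ['-', (3, 51, -6), (-4, 52, -3), '-', '-', '-', '-']
180 ['-', '-', '-', '-', '-', '-', '-']
```

The punch is centred along the grip, level, and its middle is about 2 mm below the TCP, so its bottom is about 11 mm below. Before moving to the block I'll check clearance to the lamp.

```bash
python3 - <<'E'
from h import *
c=load('side')
for u,v in [(375,148),(390,148),(405,148),(392,130),(392,118),(400,105),(420,80),(440,50),(460,20)]: print((u,v),at_d(c,u,v).round(3))
E
```

```text
(375, 148) [ 0.412 -0.472  0.004]
(390, 148) [ 0.367 -0.458  0.02 ]
(405, 148) [ 0.321 -0.488  0.007]
(392, 130) [ 0.368 -0.465  0.078]
(392, 118) [ 0.373 -0.5    0.098]
(400, 105) [ 0.356 -0.476  0.155]
(420, 80) [ 0.314 -0.484  0.23 ]
(440, 50) [ 0.278 -0.483  0.314]
(460, 20) [ 0.245 -0.488  0.388]
```

Emit:
step_arm([
  {"tx": -10,"ty": -23,"tz": 0,"ax": 0,"ay": 0,"az": -6,"claw": -1},
  {"tx": -10,"ty": -23,"tz": 0,"ax": 0,"ay": 0,"az": -6,"claw": -1},
  {"tx": -10,"ty": -23,"tz": 0,"ax": 0,"ay": 0,"az": -6,"claw": -1},
  {"tx": -10,"ty": -23,"tz": 0,"ax": 0,"ay": 0,"az": -6,"claw": -1},
  {"tx": -10,"ty": -23,"tz": 0,"ax": 0,"ay": 0,"az": -6,"claw": -1},
])

```text
time_s: 13.45
tcp_pos: [0.5592, -0.2517, 0.1642]
eef_rot: [-179.9, 0.1, 51.3]
contact_force: [0.4, -0.9, -0.3]
gripper_width: 0.0173
```

Emit:
step_arm([
  {"tx": -10.5,"ty": -22.5,"tz": 0,"ax": 0,"ay": 0,"az": -5.6,"claw": -1},
  {"tx": -10.5,"ty": -22.5,"tz": 0,"ax": 0,"ay": 0,"az": -5.6,"claw": -1},
  {"tx": -10.5,"ty": -22.5,"tz": 0,"ax": 0,"ay": 0,"az": -5.6,"claw": -1},
  {"tx": -10.5,"ty": -22.5,"tz": 0,"ax": 0,"ay": 0,"az": -5.6,"claw": -1},
  {"tx": -10.5,"ty": -22.5,"tz": 0,"ax": 0,"ay": 0,"az": -5.6,"claw": -1},
  {"tx": 0,"ty": 0,"tz": -40,"ax": 0,"ay": 0,"az": 0,"claw": -1},
  {"tx": 0,"ty": 0,"tz": -40,"ax": 0,"ay": 0,"az": 0,"claw": -1},
  {"tx": 0,"ty": 0,"tz": -30,"ax": 0,"ay": 0,"az": 0,"claw": -1},
  {"tx": 0,"ty": 0,"tz": -10,"ax": 0,"ay": 0,"az": 0,"claw": -1},
  {"tx": 0,"ty": 0,"tz": 0,"ax": 0,"ay": 0,"az": 0,"claw": -1},
  {"tx": 0,"ty": 0,"tz": 0,"ax": 0,"ay": 0,"az": 0,"claw": -1},
])

```text
time_s: 14.55
tcp_pos: [0.508, -0.3635, 0.0456]
eef_rot: [-180.0, 0.0, 23.6]
contact_force: [0.3, -0.0, -1.6]
gripper_width: 0.0171
```

```bash
python3 - <<'E'
from h import *
s=r.get_state();print(s['tcp_pos'],s['contact_force'])
c=cap('side');a=c['image']
cv2.imwrite('pics/s5.png',cv2.resize(a[110:200,290:400],None,fx=6,fy=6,interpolation=cv2.INTER_CUBIC))
E
```

```text
[ 0.50802682 -0.36353349  0.04556904] [ 0.31495246 -0.03368501 -1.57704395]
```

View pics/s5.png

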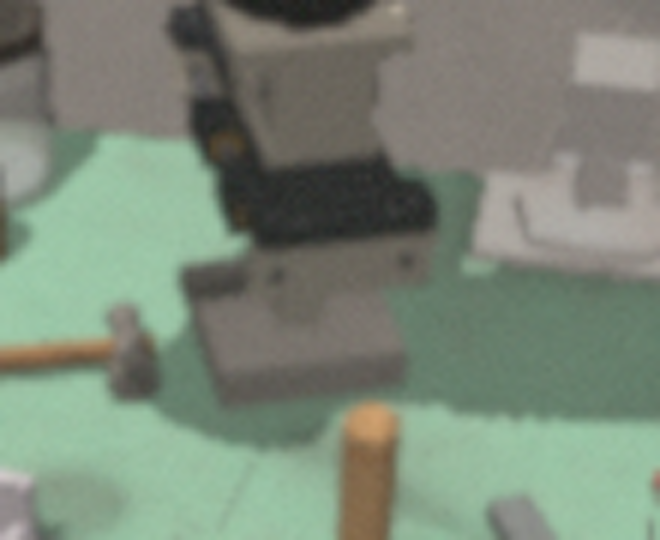

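The view shows the punch over the block, with the fingertips about 3.6 mm above its top. However, the fingertips reach about 8 mm below the punch's bottom, so releasing here would drop it. I have plenty of time, so I'll retrace to the cradle and regrip higher, with the TCP at about z = 44 mm.

Emit:
step_arm([
  {"tx": 0,"ty": 0,"tz": 40,"ax": 0,"ay": 0,"az": 0,"claw": -1},
  {"tx": 0,"ty": 0,"tz": 40,"ax": 0,"ay": 0,"az": 0,"claw": -1},
  {"tx": 0,"ty": 0,"tz": 40,"ax": 0,"ay": 0,"az": 0,"claw": -1},
  {"tx": 10.5,"ty": 22.5,"tz": 0,"ax": 0,"ay": 0,"az": 5.6,"claw": -1},
  {"tx": 10.5,"ty": 22.5,"tz": 0,"ax": 0,"ay": 0,"az": 5.6,"claw": -1},
  {"tx": 10.5,"ty": 22.5,"tz": 0,"ax": 0,"ay": 0,"az": 5.6,"claw": -1},
  {"tx": 10.5,"ty": 22.5,"tz": 0,"ax": 0,"ay": 0,"az": 5.6,"claw": -1},
  {"tx": 10.5,"ty": 22.5,"tz": 0,"ax": 0,"ay": 0,"az": 5.6,"claw": -1},
])

```text
time_s: 15.4
tcp_pos: [0.5609, -0.2501, 0.1664]
eef_rot: [179.9, -0.0, 51.8]
contact_force: [0.6, -0.1, -1.0]
gripper_width: 0.0179
```

Emit:
step_arm([
  {"tx": 10,"ty": 23,"tz": 0,"ax": 0,"ay": 0,"az": 6,"claw": -1},
  {"tx": 10,"ty": 23,"tz": 0,"ax": 0,"ay": 0,"az": 6,"claw": -1},
  {"tx": 10,"ty": 23,"tz": 0,"ax": 0,"ay": 0,"az": 6,"claw": -1},
  {"tx": 10,"ty": 23,"tz": 0,"ax": 0,"ay": 0,"az": 6,"claw": -1},
  {"tx": 10,"ty": 23,"tz": 0,"ax": 0,"ay": 0,"az": 6,"claw": -1},
  {"tx": 0,"ty": 0,"tz": 0,"ax": 0,"ay": 0,"az": 0,"claw": -1},
  {"tx": 0,"ty": 0,"tz": -40,"ax": 0,"ay": 0,"az": 0,"claw": -1},
  {"tx": 0,"ty": 0,"tz": -40,"ax": 0,"ay": 0,"az": 0,"claw": -1},
  {"tx": 0,"ty": 0,"tz": -20,"ax": 0,"ay": 0,"az": 0,"claw": -1},
  {"tx": 0,"ty": 0,"tz": -5,"ax": 0,"ay": 0,"az": 0,"claw": -1},
  {"tx": 0,"ty": 0,"tz": 0,"ax": 0,"ay": 0,"az": 0,"claw": -1},
  {"tx": 0,"ty": 0,"tz": 0,"ax": 0,"ay": 0,"az": 0,"claw": -1},
])

```text
time_s: 16.6
tcp_pos: [0.6115, -0.1363, 0.0622]
eef_rot: [179.9, -0.0, 81.6]
contact_force: [0.9, 0.4, -0.6]
gripper_width: 0.0175
```

Emit:
step_arm([
  {"tx": 0,"ty": 0,"tz": -6,"ax": 0,"ay": 0,"az": 0,"claw": -1},
  {"tx": 0,"ty": 0,"tz": -6,"ax": 0,"ay": 0,"az": 0,"claw": -1},
  {"tx": 0,"ty": 0,"tz": -4,"ax": 0,"ay": 0,"az": 0,"claw": -1},
  {"tx": 0,"ty": 0,"tz": -4,"ax": 0,"ay": 0,"az": 0,"claw": -1},
  {"tx": 0,"ty": 0,"tz": 0,"ax": 0,"ay": 0,"az": 0,"claw": -1},
  {"tx": 0,"ty": 0,"tz": 0,"ax": 0,"ay": 0,"az": 0,"claw": -1},
])

```text
time_s: 17.2
tcp_pos: [0.6104, -0.136, 0.0404]
eef_rot: [-180.0, 0.0, 81.6]
contact_force: [-0.2, -0.2, -0.5]
gripper_width: 0.0175
```

Emit:
step_arm([
  {"tx": 0,"ty": 0,"tz": -2,"ax": 0,"ay": 0,"az": 0,"claw": -1},
  {"tx": 0,"ty": 0,"tz": -2,"ax": 0,"ay": 0,"az": 0,"claw": -1},
  {"tx": 0,"ty": 0,"tz": 0,"ax": 0,"ay": 0,"az": 0,"claw": -1},
  {"tx": 0,"ty": 0,"tz": 0,"ax": 0,"ay": 0,"az": 0,"claw": -1},
])

```text
time_s: 17.6
tcp_pos: [0.6104, -0.1361, 0.0365]
eef_rot: [-180.0, 0.0, 81.6]
contact_force: [-0.2, -0.0, -0.9]
gripper_width: 0.0175
```

Emit:
step_arm([
  {"tx": 0,"ty": 0,"tz": -1,"ax": 0,"ay": 0,"az": 0,"claw": -1},
  {"tx": 0,"ty": 0,"tz": -1,"ax": 0,"ay": 0,"az": 0,"claw": -1},
  {"tx": 0,"ty": 0,"tz": 0,"ax": 0,"ay": 0,"az": 0,"claw": -1},
  {"tx": 0,"ty": 0,"tz": 0,"ax": 0,"ay": 0,"az": 0,"claw": -1},
])

```text
time_s: 18.0
tcp_pos: [0.6106, -0.136, 0.035]
eef_rot: [180.0, 0.0, 81.6]
contact_force: [-1.8, 0.7, 4.7]
gripper_width: 0.0174
```

The punch is seated again (4.7 N up at z = 35 mm). I'll release, rise 10 mm and regrip.

Emit:
step_arm([
  {"tx": 0,"ty": 0,"tz": 0,"ax": 0,"ay": 0,"az": 0,"claw": -0.1},
  {"tx": 0,"ty": 0,"tz": 0,"ax": 0,"ay": 0,"az": 0,"claw": -0.1},
  {"tx": 0,"ty": 0,"tz": 0,"ax": 0,"ay": 0,"az": 0,"claw": -0.1},
  {"tx": 0,"ty": 0,"tz": 0,"ax": 0,"ay": 0,"az": 0,"claw": -0.1},
  {"tx": 0,"ty": 0,"tz": 5,"ax": 0,"ay": 0,"az": 0,"claw": -0.1},
  {"tx": 0,"ty": 0,"tz": 5,"ax": 0,"ay": 0,"az": 0,"claw": -0.1},
  {"tx": 0,"ty": 0,"tz": 0,"ax": 0,"ay": 0,"az": 0,"claw": -0.1},
  {"tx": 0,"ty": 0,"tz": 0,"ax": 0,"ay": 0,"az": 0,"claw": -0.1},
])

```text
time_s: 18.8
tcp_pos: [0.6106, -0.136, 0.045]
eef_rot: [180.0, -0.0, 81.6]
contact_force: [0.3, 0.2, -0.1]
gripper_width: 0.0396
```

Emit:
step_arm([
  {"tx": 0,"ty": 0,"tz": 0,"ax": 0,"ay": 0,"az": 0,"claw": -1},
  {"tx": 0,"ty": 0,"tz": 0,"ax": 0,"ay": 0,"az": 0,"claw": -1},
  {"tx": 0,"ty": 0,"tz": 0,"ax": 0,"ay": 0,"az": 0,"claw": -1},
  {"tx": 0,"ty": 0,"tz": 0,"ax": 0,"ay": 0,"az": 0,"claw": -1},
  {"tx": 0,"ty": 0,"tz": 0,"ax": 0,"ay": 0,"az": 0,"claw": -1},
  {"tx": 0,"ty": 0,"tz": 0,"ax": 0,"ay": 0,"az": 0,"claw": -1},
  {"tx": 0,"ty": 0,"tz": 0,"ax": 0,"ay": 0,"az": 0,"claw": -1},
  {"tx": 0,"ty": 0,"tz": 0,"ax": 0,"ay": 0,"az": 0,"claw": -1},
  {"tx": 0,"ty": 0,"tz": 0,"ax": 0,"ay": 0,"az": 0,"claw": -1},
], newtons=30)

```text
time_s: 19.7
tcp_pos: [0.6104, -0.136, 0.0445]
eef_rot: [-180.0, -0.0, 81.6]
contact_force: [-0.6, -0.5, -0.0]
gripper_width: 0.0172
```

Emit:
step_arm([
  {"tx": 0,"ty": 0,"tz": 10,"ax": 0,"ay": 0,"az": 0,"claw": -1},
  {"tx": 0,"ty": 0,"tz": 20,"ax": 0,"ay": 0,"az": 0,"claw": -1},
  {"tx": 0,"ty": 0,"tz": 30,"ax": 0,"ay": 0,"az": 0,"claw": -1},
  {"tx": 0,"ty": 0,"tz": 30,"ax": 0,"ay": 0,"az": 0,"claw": -1},
  {"tx": 0,"ty": 0,"tz": 30,"ax": 0,"ay": 0,"az": 0,"claw": -1},
  {"tx": -10,"ty": -23,"tz": 0,"ax": 0,"ay": 0,"az": -6,"claw": -1},
  {"tx": -10,"ty": -23,"tz": 0,"ax": 0,"ay": 0,"az": -6,"claw": -1},
  {"tx": -10,"ty": -23,"tz": 0,"ax": 0,"ay": 0,"az": -6,"claw": -1},
  {"tx": -10,"ty": -23,"tz": 0,"ax": 0,"ay": 0,"az": -6,"claw": -1},
  {"tx": -10,"ty": -23,"tz": 0,"ax": 0,"ay": 0,"az": -6,"claw": -1},
])

```text
time_s: 20.7
tcp_pos: [0.56, -0.2519, 0.1656]
eef_rot: [180.0, -0.0, 51.4]
contact_force: [0.8, -0.2, -0.2]
gripper_width: 0.0175
```

Emit:
step_arm([
  {"tx": -10.5,"ty": -22.5,"tz": 0,"ax": 0,"ay": 0,"az": -5.6,"claw": -1},
  {"tx": -10.5,"ty": -22.5,"tz": 0,"ax": 0,"ay": 0,"az": -5.6,"claw": -1},
  {"tx": -10.5,"ty": -22.5,"tz": 0,"ax": 0,"ay": 0,"az": -5.6,"claw": -1},
  {"tx": -10.5,"ty": -22.5,"tz": 0,"ax": 0,"ay": 0,"az": -5.6,"claw": -1},
  {"tx": -10.5,"ty": -22.5,"tz": 0,"ax": 0,"ay": 0,"az": -5.6,"claw": -1},
  {"tx": 0,"ty": 0,"tz": -40,"ax": 0,"ay": 0,"az": 0,"claw": -1},
  {"tx": 0,"ty": 0,"tz": -40,"ax": 0,"ay": 0,"az": 0,"claw": -1},
  {"tx": 0,"ty": 0,"tz": -30,"ax": 0,"ay": 0,"az": 0,"claw": -1},
  {"tx": 0,"ty": 0,"tz": -5,"ax": 0,"ay": 0,"az": 0,"claw": -1},
  {"tx": 0,"ty": 0,"tz": 0,"ax": 0,"ay": 0,"az": 0,"claw": -1},
  {"tx": 0,"ty": 0,"tz": 0,"ax": 0,"ay": 0,"az": 0,"claw": -1},
])

```text
time_s: 21.8
tcp_pos: [0.5092, -0.3641, 0.0516]
eef_rot: [179.9, -0.1, 23.6]
contact_force: [0.8, -0.3, -1.0]
gripper_width: 0.0173
```

Emit:
step_arm([
  {"tx": -0.5,"ty": 0,"tz": -3,"ax": 0,"ay": 0,"az": 0,"claw": -1},
  {"tx": 0,"ty": 0,"tz": -2,"ax": 0,"ay": 0,"az": 0,"claw": -1},
  {"tx": 0,"ty": 0,"tz": -1,"ax": 0,"ay": 0,"az": 0,"claw": -1},
  {"tx": 0,"ty": 0,"tz": 0,"ax": 0,"ay": 0,"az": 0,"claw": -1},
  {"tx": 0,"ty": 0,"tz": 0,"ax": 0,"ay": 0,"az": 0,"claw": -1},
])

```text
time_s: 22.3
tcp_pos: [0.5075, -0.3636, 0.0437]
eef_rot: [180.0, -0.0, 23.6]
contact_force: [-0.2, -0.2, -0.9]
gripper_width: 0.0171
```

Emit:
step_arm([
  {"tx": 0,"ty": 0,"tz": -0.7,"ax": 0,"ay": 0,"az": 0,"claw": -1},
  {"tx": 0,"ty": 0,"tz": 0,"ax": 0,"ay": 0,"az": 0,"claw": -1},
  {"tx": 0,"ty": 0,"tz": 0,"ax": 0,"ay": 0,"az": 0,"claw": -1},
])

```text
time_s: 22.6
tcp_pos: [0.5076, -0.3636, 0.0432]
eef_rot: [180.0, -0.0, 23.6]
contact_force: [-0.9, 0.6, 4.7]
gripper_width: 0.0177
```

The punch is resting on the block (4.7 N up). I'll release, lift, and move clear so both cameras can see.

Emit:
step_arm([
  {"tx": 0,"ty": 0,"tz": 0.4,"ax": 0,"ay": 0,"az": 0,"claw": -0.1},
  {"tx": 0,"ty": 0,"tz": 0,"ax": 0,"ay": 0,"az": 0,"claw": -0.1},
  {"tx": 0,"ty": 0,"tz": 0,"ax": 0,"ay": 0,"az": 0,"claw": -0.1},
  {"tx": 0,"ty": 0,"tz": 0,"ax": 0,"ay": 0,"az": 0,"claw": -0.1},
  {"tx": 0,"ty": 0,"tz": 0,"ax": 0,"ay": 0,"az": 0,"claw": -0.1},
  {"tx": 0,"ty": 0,"tz": 15,"ax": 0,"ay": 0,"az": 0,"claw": -0.1},
  {"tx": 0,"ty": 0,"tz": 40,"ax": 0,"ay": 0,"az": 0,"claw": -0.1},
  {"tx": 0,"ty": 0,"tz": 40,"ax": 0,"ay": 0,"az": 0,"claw": -0.1},
  {"tx": 0,"ty": 0,"tz": 40,"ax": 0,"ay": 0,"az": 0,"claw": -0.1},
  {"tx": 0,"ty": 0,"tz": 40,"ax": 0,"ay": 0,"az": 0,"claw": -0.1},
])

```text
time_s: 23.6
tcp_pos: [0.5071, -0.3635, 0.22]
eef_rot: [180.0, -0.0, 23.6]
contact_force: [0.6, -0.5, 0.9]
gripper_width: 0.0392
```

Emit:
step_arm([
  {"tx": -5,"ty": 40,"tz": 10,"ax": 0,"ay": 0,"az": 0,"claw": -0.1},
  {"tx": -5,"ty": 40,"tz": 10,"ax": 0,"ay": 0,"az": 0,"claw": -0.1},
  {"tx": -5,"ty": 40,"tz": 10,"ax": 0,"ay": 0,"az": 0,"claw": -0.1},
  {"tx": -5,"ty": 40,"tz": 0,"ax": 0,"ay": 0,"az": 0,"claw": -0.1},
  {"tx": -5,"ty": 40,"tz": 0,"ax": 0,"ay": 0,"az": 0,"claw": -0.1},
  {"tx": -5,"ty": 40,"tz": 0,"ax": 0,"ay": 0,"az": 0,"claw": -0.1},
  {"tx": -5,"ty": 40,"tz": 0,"ax": 0,"ay": 0,"az": 0,"claw": -0.1},
  {"tx": -5,"ty": 40,"tz": 0,"ax": 0,"ay": 0,"az": 0,"claw": -0.1},
  {"tx": -5,"ty": 40,"tz": 0,"ax": 0,"ay": 0,"az": 0,"claw": -0.1},
  {"tx": -5,"ty": 40,"tz": 0,"ax": 0,"ay": 0,"az": 0,"claw": -0.1},
  {"tx": 0,"ty": 40,"tz": 0,"ax": 0,"ay": 0,"az": 0,"claw": -0.1},
  {"tx": 0,"ty": 0,"tz": 0,"ax": 0,"ay": 0,"az": 0,"claw": -0.1},
])

```text
time_s: 24.8
tcp_pos: [0.4575, 0.08, 0.2486]
eef_rot: [-180.0, -0.1, 23.8]
contact_force: [-0.8, -1.3, 0.5]
gripper_width: 0.0394
```

```bash
python3 - <<'E'
from h import *
a=cap('side')['image'];b=cap('top')['image']
A=cv2.resize(a[135:270,220:370],(400,360),interpolation=cv2.INTER_CUBIC)
B=cv2.resize(b[180:250,370:448],(400,360),interpolation=cv2.INTER_CUBIC)
cv2.imwrite('pics/s6.png',np.hstack([A,B]))
E
```

```text
(no output)
```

View pics/s6.png

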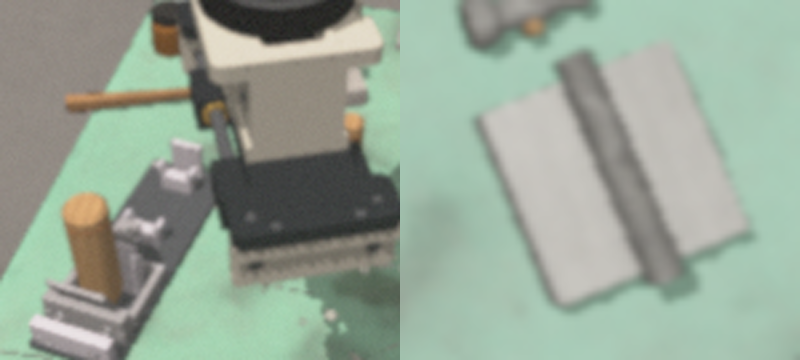

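The top view shows the punch, from about (575,60) to (668,278), lying flat across the middle of the block. The side view shows the peg upright in the slot with the catch back and the gripper free. I'll hand the job in.

```bash
python3 - <<'E'
from h import *
r.close_job()
E
```

```text
the job is handed in; nothing more can be done
```

The thick peg is in the slot holding the catch open, and the tube punch lies flat across the middle of the steel block. I handed the job in at about 25 s of the 58 s allowed, and no verdict was reported.

- **Peg:** I pushed it down until the foot met the slot floor, at about 15 N, then let go. The last side picture shows it upright in the slot with the catch pushed back. I judged the catch travel by eye and did not measure it.
- **Punch:** My first grip was too low, so the fingertips would have met the block about 8 mm before the punch did. I put the punch back in its cradle, gripped it higher and set it down gently, with about 5 N at contact.
- **Last checks:** The top picture shows the punch centred and aligned with the block's sides, overhanging about 7 mm at each end because it is longer than the block. The gripper was clear of everything.
- **Disagreement:** The side camera was a few millimetres off from the top camera and the arm, so I relied on the top camera and contact forces for positions.

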